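# Square up the straightedge and start the clamp screw

### The job

On the slotted aluminium fixture, first slide the green straightedge flush against the side of the brass block, leaving it in place under the blue bridge. Then start the clamp screw above it by its crank: turn it backward (counter-clockwise from above) until you notice the screw drop one thread, stop there, and turn it forward (clockwise) one full turn so that it is started. Finish with the orange crank handle gripped between the fingers, holding the screw started; do not let go, and leave the mouse, jar and wrench alone.

Things in the scene. Friction and masses are not known exactly. Their poses are not given: they have to be found in the camera images.
- fixture: fixed aluminium bed, 240 (x) x 360 (y) x 22 mm, origin under its centre on the table. On it, in its frame: a fixed brass block 60 (x) x 110 (y) x 24 mm high centred at x +45, y -85 mm, its face at x = +15 looking to -x; a blue bridge, legs 16 x 36 mm at x -63 and +63, y +90, beam 142 x 36 mm from z 57 to 77. The upright screw axis is at x 0, y +90 mm.
- face (a point): point in the middle of the length of the brass block's -x face, 8 mm above the bed (fixture frame +15, -85, 30 mm); its axes are those of the fixture
- straightedge: loose green hollow aluminium bar, 30 (x) x 280 (y) x 16 mm high, 0.17 to 0.29 kg, lying on the bed along the fixture's y, under the bridge; origin at the centre of its underside. Starts 16 to 26 mm off and slightly askew, on the -x side of the brass block. When flush its +x side lies along the block's face, its centre line at fixture x = 0. 5 to 15 N opposite the block slides it flush; push again where a gap stays.
- boss: fixed steel threaded boss on top of the bridge, 48 mm wide at the foot, 42 mm above, 35 mm high; origin at the centre of its foot, on the screw axis. The thread start is not marked. A 10 mm high red band on the spindle stands just on top of the boss when the screw has dropped, up to 10 mm higher before, and sinks into the boss as the screw goes in.
- handle (a point): middle of the orange crank handle: an upright fixed (not revolving) pin, 14 mm in diameter, 40 mm high (20 mm above and below this point), 60 mm out from the screw axis. It stands on a dark crank arm 12 mm thick and 18 mm wide (22 mm across at the handle). With screw_lift at 0 this point is 166 mm above the table, the arm's top at 146 mm. It moves round the axis and up and down with the screw.
- screw_turn (a joint): turning angle of the clamp screw in rad, no stops, counts on over several turns. It grows when turned backward (counter-clockwise from above). At 0 the handle lies to the fixture's +x side of the axis, at +1.57 to its +y side. Starts between -2.4 and -1.7. Turns stiffly enough to stay where it is left (about 1 to 2 N at the handle), and can be pushed round with shut fingers at the handle.
- screw_lift (a joint): height of the clamp screw in m, up positive; 10 mm a turn. It rests on the first thread by its weight (0.43 kg) and must be free to rise and fall: a firm grip would hold it up. Turned backward it climbs to about +0.010, then falls at once to 0 (0.9 to 3.2 rad from the start); turned forward from there it screws down to about -0.010 in one turn (1 mm play). Lowest -0.016.
- mouse: black computer mouse, 100 x 58 x 30 mm, a bystander
- collet_jar: small clear jar with a blue lid, 60 mm wide and 75 mm high, a bystander
- wrench: flat steel wrench lying beside the fixture, a bystander

How it is judged:
On the way, in this order (a step that is already met when the one before it is completed fails the run):
1. the straightedge lies flush against the brass block (angle between the y axis of straightedge and the y axis of fixture, either way round below 0.025 rad and x of straightedge in the frame of fixture above -0.0025 m and linear speed of straightedge below 0.01 m/s), for 0.2 s.
2. the screw, turned backward, has dropped one thread (value of joint screw_lift between -0.0025 and 0.0035 m and value of joint screw_turn above -1 rad), for 0.1 s.
At the end, for the whole second after the job is handed in: Straightedge flat and flush on the block (2.5 mm, 0.025 rad; lengthways within 35 mm of the fixture middle); screw dropped once, then turned forward to 6.5 to 12.5 mm below its dropped height, not turning; fingers still on the handle (over 2 N, grasp point within 40 mm of its middle) (angle between the y axis of straightedge and the y axis of fixture, either way round below 0.025 rad and x of straightedge in the frame of fixture between -0.0025 and 0.003 m and y of straightedge in the frame of fixture between -0.035 and 0.035 m and height (world z) of straightedge below 0.026 m and value of joint screw_lift between -0.0125 and -0.0065 m and value of joint screw_turn below -3 rad and velocity of joint screw_turn between -0.1 and 0.1 rad/s and distance between the grasp point and handle below 0.04 m and contact force between the fingers and screw_turn above 2 N); the arm keeps its last pose, push and grip.
It fails at once if the screw was turned backward far past the drop (value of joint screw_turn above 2.6 rad).
It fails at once if the mouse was disturbed (distance of mouse from where it was at the start of the episode above 0.03 m).
It fails at once if the jar was disturbed (distance of collet_jar from where it was at the start of the episode above 0.03 m).
It fails at once if the wrench was disturbed (distance of wrench from where it was at the start of the episode above 0.03 m).
It also fails if it takes over 72 s, if anything falls off the work surface, if the arm or the gripper's body presses on something with over 40 N, if the wrist force passes 120 N, or if a joint passes its speed limit or range.

### The arm

A 6-joint arm with a two-finger parallel gripper is mounted at the origin on the work surface. World frame = base frame: x ahead of the robot, y to its left, z up, the work surface at z = 0. Lengths are in m, angles in rad, forces in N, time in s.
With the tool pointing down it reaches from about 0.25 to 0.775 m from the base axis. Payload 4 kg.
Tool frame: the origin (TCP) lies at the very end of the fingers, on their centre line; the grasp point (between the pads) lies hold_point_z behind it (hold_point_z is the distance from the TCP to the grasp point, in m); z points along the fingers, y is the direction in which the jaws open and shut (so a half turn about z gives the same grasp; the last joint's range is limited). The gripper opens to 94 mm and grips with 3 to 60 N. Pads are 16 mm wide; open, the fingers measure 119 mm over their backs; the gripper's body (75 mm by 177 mm) begins 78 mm behind the grasp point.
Start: joints at [1.091, 0.087, 1.371, -0, 1.684, -0.103], TCP at [0.202, 0.511, 0.206] pointing down, gripper open.
Joint ranges: [-3.1, 3.1], [-0.76, 2.03], [0.27, 2.55], [-1.08, 4.22], [0.17, 2.65], [-2.57, 2.57]. Speed limits (rad/s): [2.79, 2.79, 3.14, 3.14, 3.14, 3.14].

### API

Orientations are given as [roll, pitch, yaw] about the fixed x, y, z axes, in that order (R = Rz(yaw) Ry(pitch) Rx(roll)).
In Python, from bench import * gives the robot as it stands.
- The arm moves only by the tool step_arm, never from a script. Its argument "increments" is text: rows parted by semicolons, each of 6 numbers parted by spaces: the shift along the tool's x, y, z in cm, then the turn, a rotation vector about the tool's x, y, z in rad. A call has 1 to 5 rows; each row shifts and turns the commanded pose from where the row before left it, along the tool's axes as they then stand; what a row does not reach is not made up. A row lasts 1/10 s, in which the tool goes at most 50 mm and 8.59 degrees, less where a joint would pass 70% of its speed; a pose out of reach is approached as far as the arm can. A call is refused whole if a number of a shift passes 5 or a number of a turn 0.15, either way. A call with a gripper value outside its range is refused whole. "claw" is the gripper's target within -1 to 1 (shut at 1, half-way at 0, fully open at -1), set as the call begins (left out, the last holds). The fingers move at their own pace and stop on an object; the grip force is fixed at half the most. Time passes only in rows, so rows that do not move let the fingers close. It gives the time, the measured TCP pose, the force and the opening at its end, in the units of the state.
- get_obs(): the state, without advancing time (a new reading comes with each control period).
- snapshot(name): name is "scene" or "side" or "wrist"; returns the picture (384x512x3 uint8, red, green, blue); there is no depth.
- calibration(name): a dict with "camera_matrix" (3x3 intrinsics, pixels), "eye" and "orientation" of the camera in the world; the wrist camera has in their place "tool_from_camera" (4x4, takes a point from camera to tool coordinates, whose origin is the TCP and whose axes are the flange's). Camera axes: x right, y up, looking along -z (the intrinsics and any distortion apply to the point x, -y, -z); pixel columns grow to the right and rows downward; lengths in m; the calibration is good to about 2 mm. A picture is of the moment at which its call begins: read the wrist's pose just before it. calibration takes no time and is no camera call.
- close_job(): hands the job in, once; it reports no verdict.
The state is a dict: "time": time; "joint_positions": joint angles; "qvel": joint speeds; "joint_torque": joint torques, N m; "tool_pos": TCP position; "ee_rot": TCP orientation; "wrist_force": force on the tool from outside, world axes, zero at the start; "wrist_torque": the same for the moment, N m; "width": finger opening in m.
Only numpy, scipy, OpenCV 4.12 (cv2) and the standard library are available. Lean on these libraries where they do the work, as an engineer would, in place of code of your own. Each camera call takes 0.05 s, during which the arm holds its last target. There are 200 camera calls.

## Working session

There is one attempt and no reset: what is moved stays moved. The work goes in short steps, Python scripts to look and compute and a tool call to move; the robot and the scene stay as the last step left them, time stands still between calls to the robot, and variables do not carry over. Pictures are saved under pics/ and viewed, about 8 in all and at most 12, crops included, and the job is handed in when it is done.

Besides the shell and the picture viewer there is one more tool, called after ">>>" as a command line: name --argument value ..., lists and objects as JSON in quotes. step_arm: Moves the arm, as the interface text tells. Its arguments: {"type":"object","properties":{"increments":{"type":"string"},"claw":{"type":"number"}},"required":["increments"]}

```bash
mkdir -p pics; ls; python3 - <<'E'
from bench import *
import cv2
print(get_obs())
for n in ("scene","side","wrist"):
    print(n,calibration(n))
    im=snapshot(n); cv2.imwrite(f"pics/{n}0.png",im[:,:,::-1])
a=cv2.imread("pics/scene0.png");b=cv2.imread("pics/side0.png")
import numpy as np
cv2.imwrite("pics/both0.png",cv2.resize(np.vstack([a,b]),(512,768))[:, :])
E
```

```text
pics
{'time': 0.0, 'joint_positions': array([ 1.09091216e+00,  8.79280616e-02,  1.37224986e+00,  2.94326389e-05,
        1.68360577e+00, -1.03081748e-01]), 'qvel': array([-0.0009333 , -0.00247392, -0.0007004 ,  0.00045505,  0.0019832 ,
        0.0012442 ]), 'joint_torque': array([-6.65041589e-04, -3.40168369e+01, -3.02429616e+01,  7.17896177e-02,
        3.27316881e-02, -1.55863768e-04]), 'tool_pos': array([0.20210047, 0.51092744, 0.20432115]), 'ee_rot': array([-3.13941626e+00, -2.54553424e-04,  2.76479324e+00]), 'wrist_force': array([0.93852667, 0.23282282, 1.0388441 ]), 'wrist_torque': array([-0.01323405, -0.0403889 ,  0.07522675]), 'width': 0.09406995048264462}
scene {'camera_matrix': array([[389.81345138,   0.        , 252.62618908],
       [  0.        , 389.81345138, 189.62870965],
       [  0.        ,   0.        ,   1.        ]]), 'eye': array([0.95733904, 0.55960193, 0.83697787]), 'orientation': array([ 0.77766565, -0.00553921,  2.50136467])}
side {'camera_matrix': array([[396.8090724 ,   0.        , 257.60427559],
       [  0.        , 396.8090724 , 189.0566577 ],
       [  0.        ,   0.        ,   1.        ]]), 'eye': array([ 0.20597843, -0.81256897,  0.69317627]), 'orientation': array([ 0.99716298,  0.02028588, -0.37566638])}
wrist {'camera_matrix': array([[277.87504599,   0.        , 253.70916929],
       [  0.        , 277.87504599, 187.76256664],
       [  0.        ,   0.        ,   1.        ]]), 'tool_from_camera': array([[ 4.19552370e-04,  9.57533995e-01,  2.88320087e-01,
         8.40785500e-02],
       [ 9.99999906e-01, -4.32135736e-04, -2.00044067e-05,
        -1.03110918e-03],
       [ 1.05438514e-04,  2.88320069e-01, -9.57534087e-01,
        -1.79235513e-01],
       [ 0.00000000e+00,  0.00000000e+00,  0.00000000e+00,
         1.00000000e+00]])}
```

View pics/scene0.png

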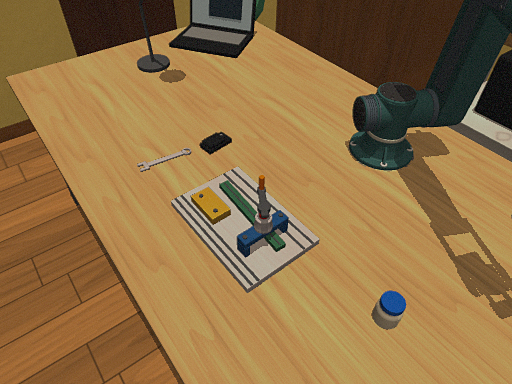

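View pics/side0.png

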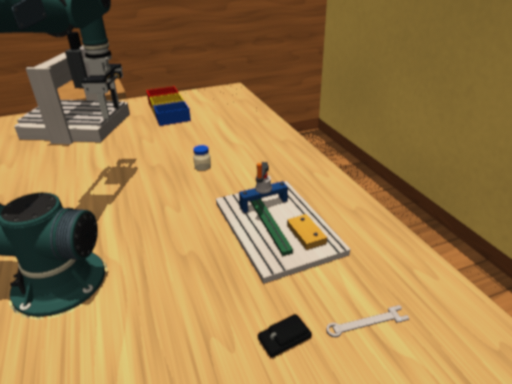

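Scene: the bed has corners at about (237,170), (172,203), (250,285) and (317,238). The brass is at (211,205), the bridge at (263,233), the orange handle at (262,184) and the jar at (390,308). In the side view the handle is at (262,168), with the mouse and wrench beyond the bed's -y end.

```bash
cat > h.py <<'E'
import numpy as np, cv2
from scipy.spatial.transform import Rotation as R
from bench import *
def cam(n,obs=None):
    c=calibration(n);K=c["camera_matrix"]
    if n=="wrist":
        o=obs or get_obs();T=np.eye(4);T[:3,:3]=R.from_euler("xyz",o["ee_rot"]).as_matrix();T[:3,3]=o["tool_pos"]
        T=T@c["tool_from_camera"];return K,T[:3,3],T[:3,:3]
    return K,np.array(c["eye"]),R.from_euler("xyz",c["orientation"]).as_matrix()
def ray(C,px):
    K,e,Rm=C;px=np.atleast_2d(px).astype(float)
    d=np.c_[(px[:,0]-K[0,2])/K[0,0],-(px[:,1]-K[1,2])/K[1,1],-np.ones(len(px))]@Rm.T
    return e,d
def onz(C,px,z):
    e,d=ray(C,px);return e+d*((z-e[2])/d[:,2])[:,None]
def proj(C,P):
    K,e,Rm=C;p=(np.atleast_2d(P)-e)@Rm
    return np.c_[K[0,2]+K[0,0]*p[:,0]/-p[:,2],K[1,2]+K[1,1]*p[:,1]/p[:,2]]
def tri(Cs,pxs):
    A=np.zeros((3,3));b=np.zeros(3)
    for C,p in zip(Cs,pxs):
        e,d=ray(C,p);d=d[0]/np.linalg.norm(d[0]);M=np.eye(3)-np.outer(d,d);A+=M;b+=M@e
    return np.linalg.solve(A,b)
HUE=dict(green=(60,95,80,30),brass=(18,32,150,80),blue=(104,125,120,40),orange=(5,16,190,120))
def mask(im,k):
    h=cv2.cvtColor(im,cv2.COLOR_RGB2HSV);lo,hi,s,v=HUE[k]
    return cv2.inRange(h,(lo,s,v),(hi,255,255))
def blobs(m,amin=8):
    n,l,s,c=cv2.connectedComponentsWithStats(m)
    return [(i,s[i].tolist(),c[i].round(1).tolist()) for i in range(1,n) if s[i,4]>=amin],l
E
python3 - <<'E'
from h import *
a={n:cv2.imread(f"pics/{n}0.png")[:,:,::-1].copy() for n in("scene","side","wrist")}
for n in("scene","side"):
    for k in HUE:
        print(n,k,[(s,c) for i,s,c in blobs(mask(a[n],k),12)[0]][:8])
    h=cv2.cvtColor(a[n],cv2.COLOR_RGB2HSV)
    for p in dict(scene=[(211,205),(262,184),(262,230),(240,205),(235,240)],side=[(307,231),(262,168),(270,194),(275,230),(245,230)])[n]: print(p,h[p[1],p[0]])
c1=cv2.resize(a["scene"][155:300,160:330],None,fx=3.5,fy=3.5,interpolation=2);c2=cv2.resize(a["side"][150:290,205:360],None,fx=3.5,fy=3.5,interpolation=2)
cv2.imwrite("pics/c1.png",c1[:,:,::-1]);cv2.imwrite("pics/c2.png",c2[:,:,::-1])
E
```

```text
scene green [([255, 0, 9, 20, 109], [258.7, 7.2]), ([505, 3, 7, 9, 28], [508.6, 7.0]), ([462, 5, 6, 8, 16], [464.2, 8.9]), ([436, 9, 74, 117, 1684], [473.8, 67.3]), ([503, 11, 9, 8, 21], [506.0, 14.7]), ([449, 32, 6, 9, 17], [450.9, 36.4]), ([439, 47, 9, 12, 24], [443.0, 53.1]), ([456, 60, 4, 7, 12], [457.7, 62.9])]
scene brass [([0, 0, 77, 128, 4686], [28.8, 45.8]), ([173, 0, 17, 29, 333], [181.7, 12.4]), ([256, 0, 21, 31, 359], [268.5, 14.8]), ([498, 45, 14, 12, 57], [504.3, 49.5]), ([191, 187, 39, 37, 674], [210.9, 204.0])]
scene blue [([270, 211, 18, 22, 203], [279.1, 220.8]), ([238, 226, 31, 31, 309], [248.8, 238.9]), ([380, 291, 26, 25, 492], [392.6, 303.0])]
scene orange [([259, 175, 6, 4, 17], [261.5, 176.6])]
(211, 205) [ 20 200 187]
(262, 184) [ 12 236 110]
(262, 230) [13 50 82]
(240, 205) [ 69 107  93]
(235, 240) [ 14  50 193]
side green [([0, 0, 5, 3, 12], [1.9, 0.8]), ([9, 0, 11, 5, 30], [13.8, 1.1]), ([41, 0, 32, 22, 300], [59.4, 6.1]), ([82, 20, 24, 24, 364], [92.1, 33.6]), ([0, 198, 64, 74, 2520], [30.0, 240.5]), ([252, 199, 40, 55, 542], [271.4, 226.4]), ([53, 210, 14, 46, 144], [56.4, 231.7]), ([70, 211, 16, 47, 143], [74.3, 231.1])]
side brass [([319, 0, 193, 259, 35990], [428.4, 99.2]), ([149, 92, 35, 21, 252], [165.5, 99.0]), ([288, 215, 38, 33, 702], [306.8, 230.9])]
side blue [([154, 102, 35, 23, 585], [171.8, 112.8]), ([194, 146, 14, 8, 93], [200.7, 149.5]), ([240, 183, 47, 29, 394], [262.1, 194.4])]
side orange [([147, 85, 32, 13, 74], [164.5, 93.1]), ([145, 88, 7, 5, 12], [147.9, 89.4]), ([257, 163, 4, 13, 34], [258.5, 168.2])]
(307, 231) [ 19 190 222]
(262, 168) [ 9 96 82]
(270, 194) [109  77  63]
(275, 230) [66 76 81]
(245, 230) [ 18  32 118]
```

View pics/c1.png

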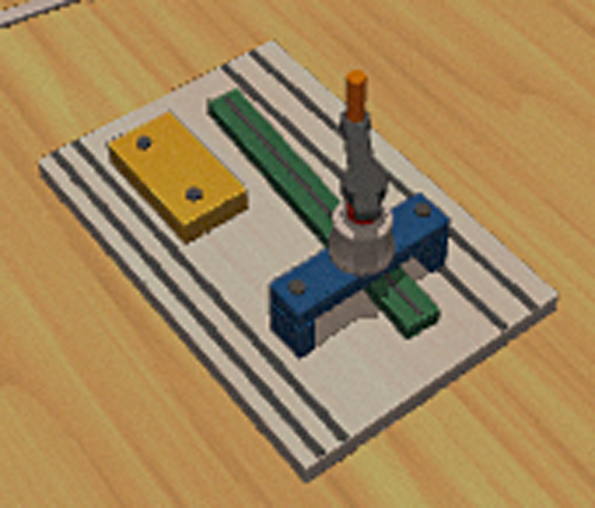

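```bash
cat >> h.py <<'E'
def kabsch(F,W):
    F=np.array(F,float);W=np.array(W,float)
    H=(F-F.mean(0)).T@(W-W.mean(0));t=np.arctan2(H[0,1]-H[1,0],H[0,0]+H[1,1])
    c,s=np.cos(t),np.sin(t);Q=np.array([[c,-s],[s,c]]);o=W.mean(0)-Q@F.mean(0)
    return t,Q,o,np.linalg.norm((F@Q.T+o)-W,axis=1)
E
python3 - <<'E'
from h import *
S=cam("scene");D=cam("side");W=cam("wrist")
px=lambda c:(np.array(c)+.5)/3.5-.5+[160,155]
P=onz(S,px([(40,162),(272,40),(556,298),(307,469)]),.022)[:,:2]
F=[(.12,-.18),(-.12,-.18),(-.12,.18),(.12,.18)]
t,Q,o,e=kabsch(F,P);print("fix",o,t,e)
b=onz(S,px([(208,100),(236,89),(438,312),(410,326)]),.038)[:,:2];print("bar fix",(b-o)@Q)
print("brass c",(onz(S,[[0,0]],.046)[:,:2]))
h=tri([S,D],[px((356,95)),(258.6,168.8)]);print("handle",h,(h[:2]-o)@Q,"turn",np.arctan2(*(((h[:2]-o)@Q-[0,.09])[::-1])))
print("side check", proj(D,np.c_[P,[.022]*4]).round(1), proj(D,h),proj(S,h),px((356,95)))
print("wrist check",proj(W,np.c_[P,[.022]*4]).round(0))
E
```

```text
fix [ 0.56605412 -0.00856625] 0.02367932919377569 [0.00347224 0.00110871 0.00392083 0.0029471 ]
bar fix [[-0.02229778 -0.13885857]
 [-0.04843854 -0.13534013]
 [-0.02946698  0.14322827]
 [-0.00539557  0.14023593]]
brass c [[ 0.72915558 -2.02873498]]
handle [0.5301958  0.02915704 0.17345056] [-0.03495508  0.03856174] turn -2.167668083416312
side check [[349.1 246.8]
 [263.6 275.6]
 [217.1 196.7]
 [286.2 179.9]] [[258.87462036 168.85722705]] [[261.64959664 181.71216175]] [261.35714286 181.78571429]
wrist check [[ 29. 503.]
 [-50. 429.]
 [119. 372.]
 [182. 458.]]
```

View pics/c2.png

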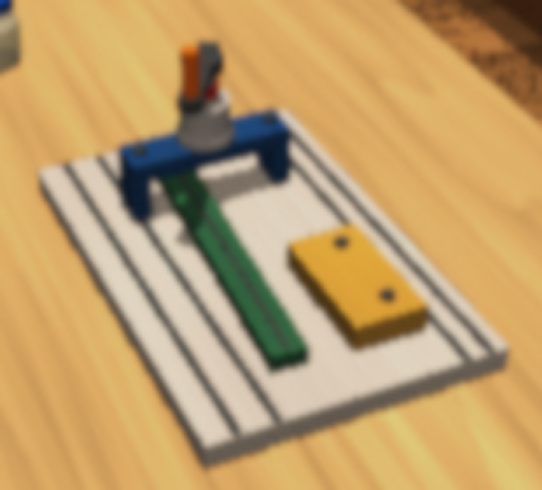

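The side view confirms the scene: corners agree within 4 mm, and the bar's +y end is nearer the block. Fixture is at (0.566, -0.009) with yaw 0.024, the bar is about 26 mm off and the handle is at about -2.17 rad. I'll move to push from the -x side at fixture y -85.

>>> step_arm --increments "0 0 0 0 0 -0.134; 0 0 0 0 0 -0.133; 0 0 0 0 0 -0.133; -1.98 -4.38 0 0 0 0; -1.98 -4.38 0 0 0 0" --claw 1

```text
time: 0.65
tool_pos: [0.2438, 0.4241, 0.2045]
ee_rot: [-3.14, -0.001, -3.115]
wrist_force: [1.2, -0.7, 0.0]
width: 0.0573
```

>>> step_arm --increments "-1.98 -4.38 0 0 0 0; -1.98 -4.38 0 0 0 0; -1.98 -4.38 0 0 0 0; -1.98 -4.38 0 0 0 0; -1.98 -4.38 0 0 0 0"

```text
time: 1.15
tool_pos: [0.3483, 0.2063, 0.2053]
ee_rot: [3.141, 0.0, -3.118]
wrist_force: [-0.3, -1.1, -0.8]
width: 0.0176
```

>>> step_arm --increments "-1.98 -4.38 0 0 0 0; -1.98 -4.38 0 0 0 0; -1.98 -4.38 0 0 0 0; -1.98 -4.38 0 0 0 0; -1.98 -4.38 0 0 0 0"

```text
time: 1.65
tool_pos: [0.4524, -0.0105, 0.2053]
ee_rot: [3.141, 0.0, -3.119]
wrist_force: [0.2, 0.3, 0.6]
width: 0.0002
```

>>> step_arm --increments "-1.98 -4.38 0 0 0 0; -1.98 -4.38 0 0 0 0; 0 0 0 0 0 0; 0 0 0 0 0 0"

```text
time: 2.05
tool_pos: [0.4934, -0.0957, 0.2046]
ee_rot: [3.14, -0.002, -3.121]
wrist_force: [0.2, 0.0, 0.2]
width: 0.0003
```

```bash
python3 - <<'E'
import bench
print([n for n in dir(bench) if n[0]!='_'], getattr(bench,'hold_point_z',None))
from h import *
o=get_obs();print(o["joint_positions"].round(2),o["tool_pos"],o["ee_rot"],o["width"],o["wrist_force"])
im=snapshot("wrist");cv2.imwrite("pics/w1.png",im[:,:,::-1])
E
```

```text
['IKError', 'calibration', 'close_job', 'get_obs', 'hold_point_z', 'snapshot'] 0.0188
[-0.3  -0.02  1.48  0.    1.68 -1.9 ] [ 0.493428   -0.09569972  0.20458582] [ 3.14024790e+00 -1.97372993e-03 -3.12053524e+00] 0.0002541487239976841 [0.24427614 0.04078386 0.20682207]
```

View pics/w1.png

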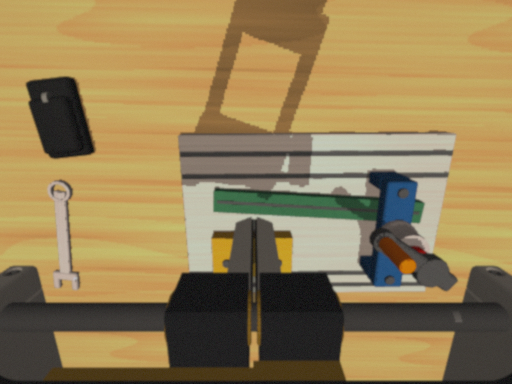

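Wrist view: the bar is at row ~200 (columns 214–422), the handle at about (395,252) and the bed's -x edge at row 133. The finger tips are on the bar's -x side, which the calibration agrees with. I'll descend and push.

>>> step_arm --increments "0 0 4.5 0 0 0; 0 0 4.5 0 0 0; 0 0 4.5 0 0 0; 0 0 4 0 0 0; 0 0 0 0 0 0"

```text
time: 2.6
tool_pos: [0.4894, -0.0921, 0.0257]
ee_rot: [3.138, -0.009, -3.116]
wrist_force: [0.6, 0.8, 0.1]
width: 0.0004
```

>>> step_arm --increments "-1 0 0 0 0 0; -1 0 0 0 0 0; -0.6 0 0 0 0 0; -0.5 0 0 0 0 0; 0 0 0 0 0 0"

```text
time: 3.1
tool_pos: [0.5264, -0.0946, 0.0316]
ee_rot: [-3.141, 0.003, -3.118]
wrist_force: [0.1, -0.0, -0.3]
width: 0.0004
```

>>> step_arm --increments "-0.4 0 0 0 0 0; -0.4 0 0 0 0 0; -0.4 0 0 0 0 0; -0.4 0 0 0 0 0; 0 0 0 0 0 0"

```text
time: 3.6
tool_pos: [0.5385, -0.0934, 0.0303]
ee_rot: [3.14, -0.006, -3.118]
wrist_force: [-8.0, 1.2, 5.1]
width: 0.0004
```

>>> step_arm --increments "-0.3 0 0 0 0 0; -0.2 0 0 0 0 0; 0 0 0 0 0 0"

```text
time: 3.9
tool_pos: [0.5413, -0.0921, 0.03]
ee_rot: [3.137, -0.011, -3.118]
wrist_force: [-11.8, 2.8, 9.9]
width: 0.0004
```

>>> step_arm --increments "-0.2 0 0 0 0 0; 0 0 0 0 0 0"

```text
time: 4.1
tool_pos: [0.5413, -0.0921, 0.03]
ee_rot: [3.137, -0.016, -3.118]
wrist_force: [-16.7, 3.9, 13.2]
width: 0.0006
```

>>> step_arm --increments "-0.2 0 0 0 0 0; 0 0 0 0 0 0"

```text
time: 4.3
tool_pos: [0.5414, -0.0921, 0.03]
ee_rot: [3.137, -0.02, -3.118]
wrist_force: [-21.4, 3.2, 16.8]
width: 0.0005
```

```bash
python3 - <<'E'
from h import *
o=get_obs();print(o["tool_pos"],o["wrist_force"])
im=snapshot("scene");cv2.imwrite("pics/s2.png",cv2.resize(im[155:300,160:330],None,fx=3.5,fy=3.5,interpolation=2)[:,:,::-1])
E
```

```text
[ 0.54138103 -0.09210234  0.02997113] [-21.379624     3.1720327   16.81472817]
```

View pics/s2.png

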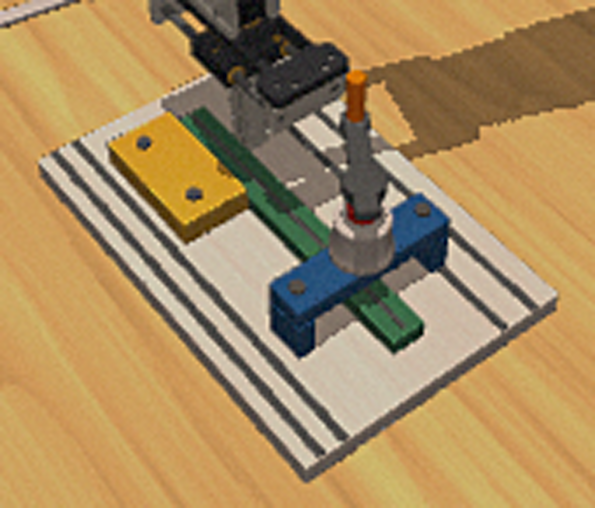

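```bash
python3 - <<'E'
from h import *
S=cam("scene")
px=lambda c:(np.array(c)+.5)/3.5-.5+[160,155]
o=np.array([.56605,-.00857]);t=.02368;Q=np.array([[np.cos(t),-np.sin(t)],[np.sin(t),np.cos(t)]])
b=(onz(S,px([(208,107),(424,325),(394,343),(186,117)]),.038)[:,:2]-o)@Q;print(b, np.arctan2(-(b[1]-b[0])[0],(b[1]-b[0])[1]))
k=(onz(S,px([(181,113),(247,194)]),.046)[:,:2]-o)@Q;print("block -x top corners",k)
print((get_obs()["tool_pos"][:2]-o)@Q)
E
```

```text
[[-0.01757905 -0.13201662]
 [-0.01390099  0.1457312 ]
 [ 0.01317676  0.14450647]
 [ 0.00341049 -0.13345863]] -0.01324167040280397
block -x top corners [[ 0.0080814  -0.13286546]
 [ 0.01708718 -0.02792825]]
[-0.0266473  -0.08291233]
```

>>> step_arm --increments "2 0 0 0 0 0; 2 0 0 0 0 0; 0 0 -3 0 0 0; 0 0 -5 0 0 0; 0 0 -5 0 0 0"

```text
time: 4.85
tool_pos: [0.5094, -0.0945, 0.1609]
ee_rot: [3.141, -0.001, -3.119]
wrist_force: [0.6, -0.5, 0.0]
width: 0.0004
```

>>> step_arm --increments "0 0 -5 0 0 0; 0 0 -4 0 0 0; 0 0 0 0 0 0"

```text
time: 5.15
tool_pos: [0.5133, -0.0956, 0.2585]
ee_rot: [-3.137, 0.015, -3.118]
wrist_force: [0.7, -0.1, 1.4]
width: 0.0006
```

```bash
python3 - <<'E'
from h import *
o=get_obs();print(o["tool_pos"],o["ee_rot"],o["wrist_force"])
im=snapshot("wrist");cv2.imwrite("pics/w3.png",im[:,:,::-1])
print([b[1:] for b in blobs(mask(im,"green"),30)[0]],[b[1:] for b in blobs(mask(im,"orange"),10)[0]])
E
```

```text
[ 0.51326868 -0.09562109  0.25854846] [-3.13723449  0.01513909 -3.11820364] [ 0.68812192 -0.0818375   1.35227146]
[([222, 185, 143, 20, 2111], [288.4, 194.3]), ([393, 185, 13, 16, 109], [399.5, 190.9])] [([375, 209, 11, 10, 21], [379.1, 212.4])]
```

View pics/w3.png

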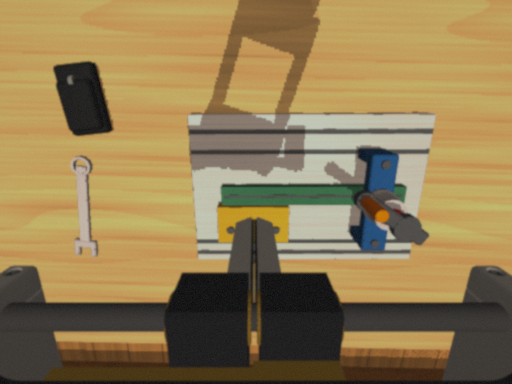

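The straightedge is flush: the wrist view shows it parallel to the slots and touching the brass along row ~205. Next I'll refine the screw axis and handle from this view.

```bash
python3 - <<'E'
from h import *
o=dict(tool_pos=np.array([ 0.51326868,-0.09562109,0.25854846]),ee_rot=np.array([-3.13723449,0.01513909,-3.11820364]))
W=cam("wrist",o)
P=onz(W,[(190,114),(433,114.5),(410,259),(198.5,259)],.022)[:,:2]
t,Q,c,e=kabsch([(-.12,-.18),(-.12,.18),(.12,.18),(.12,-.18)],P);print(c,t,e,"axis",c+Q@[0,.09])
h=onz(W,[(381,216)],.1935)[0];f=(h[:2]-c)@Q-[0,.09];print(h,f,np.hypot(*f),np.arctan2(f[1],f[0]))
k=onz(W,[(218,206),(289,206)],.046)[:,:2];print("block",(k-c)@Q)
bs=onz(W,[(397,203)],.112);print("bosscheck",(bs[0,:2]-c)@Q)
E
```

```text
[ 0.56363281 -0.01209678] 0.027445337607735903 [0.00400085 0.00597084 0.00091885 0.00136002] axis [0.56116304 0.07786933]
[0.52827834 0.02382911 0.1935    ] [-0.03435528 -0.05311745] 0.0632593743991482 -2.1449042505944695
block [[ 0.01289236 -0.13815844]
 [ 0.01311147 -0.03123912]]
bosscheck [-0.01646932  0.09430544]
```

>>> step_arm --increments "-0.7 4.1 0 0 0 0; -0.7 4.1 0 0 0 0; -0.6 4.2 0 0 0 0; 0 0 0 0 0 0.143; 0 0 0 0 0 0.143" --claw 0.1

```text
time: 5.7
tool_pos: [0.5264, 0.0314, 0.2478]
ee_rot: [-3.141, -0.004, 2.876]
wrist_force: [-0.7, -0.3, -0.0]
width: 0.0369
```

>>> step_arm --increments "0 0 0 0 0 0.143; 0 0 0 0 0 0.143; 0 0 0 0 0 0.143; 0 0 0 0 0 0.143; 0 0 0 0 0 0.143"

```text
time: 6.2
tool_pos: [0.5264, 0.0298, 0.2478]
ee_rot: [-3.139, -0.002, 2.158]
wrist_force: [-0.1, -0.2, -0.3]
width: 0.0424
```

>>> step_arm --increments "0 0 0 0 0 0.143; 0 0 0 0 0 0.143; 0 0 0 0 0 0.143; 0 0 0 0 0 0.143; 0 0 0 0 0 0.143"

```text
time: 6.7
tool_pos: [0.5264, 0.0298, 0.2478]
ee_rot: [-3.138, -0.0, 1.443]
wrist_force: [-0.1, 0.8, -0.3]
width: 0.0425
```

>>> step_arm --increments "0 0 0 0 0 0.143; 0 0 0 0 0 0.143; 0 0 0 0 0 0.143; 0 0 0 0 0 0; 0 0 0 0 0 0"

```text
time: 7.2
tool_pos: [0.5265, 0.0297, 0.2488]
ee_rot: [-3.139, 0.001, 1.023]
wrist_force: [-0.6, -0.0, -0.3]
width: 0.0426
```

```bash
python3 - <<'E'
from h import *
o=get_obs();print(o["joint_positions"].round(2),o["tool_pos"],o["ee_rot"],o["width"])
im=snapshot("wrist");cv2.imwrite("pics/w4.png",im[:,:,::-1])
print(proj(cam("wrist",o),[[.5302,.0285,.194],[.5625,.0797,.112],list(o["tool_pos"])]))
E
```

```text
[-0.05  0.03  1.34  0.    1.77  0.5 ] [0.52650692 0.02973837 0.24882618] [-3.13931650e+00  9.16188327e-04  1.02282251e+00] 0.042589843105399344
[[257.41514503 200.74739528]
 [257.72502911 124.68992453]
 [252.79087677 227.94522295]]
```

View pics/w4.png

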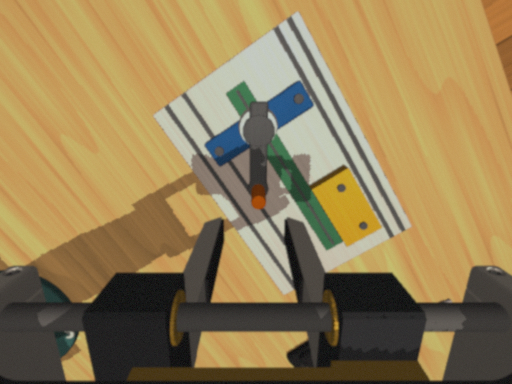

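The orange pin shows at (259,201) against a predicted (257,201), and the boss at (257,127) against (258,125), so the model is good to about 1 mm. I'll centre, descend, cage loosely and begin turning backward.

>>> step_arm --increments "0.1 0.45 0 0 0 0; 0 0 4 0 0 0; 0 0 4.5 0 0 0; 0 0 0 0 0 0; 0 0 0 0 0 0" --claw 0.45

```text
time: 7.75
tool_pos: [0.531, 0.0281, 0.1652]
ee_rot: [-3.14, 0.001, 1.02]
wrist_force: [0.7, -0.3, 1.3]
width: 0.0257
```

>>> step_arm --increments "0.03 0.6 0 0 0 -0.1; 0.03 0.6 0 0 0 -0.1; 0.03 0.6 0 0 0 -0.1; 0.03 0.6 0 0 0 -0.1; 0 0 0 0 0 0"

```text
time: 8.25
tool_pos: [0.5565, 0.0197, 0.1698]
ee_rot: [3.134, -0.001, 1.42]
wrist_force: [-0.5, -0.3, 0.9]
width: 0.0256
```

```bash
cat >> h.py <<'E'
AX=np.array([.5622,.0795])
def look(tag):
    o=get_obs();d=o["tool_pos"][:2]-AX
    print("t",o["time"],"tool",o["tool_pos"].round(4),"yaw",round(o["ee_rot"][2],3),"r",np.hypot(*d).round(4),"th",(np.arctan2(d[1],d[0])-.026).round(3),"w",round(o["width"],4),"F",o["wrist_force"].round(1),"j6",o["joint_positions"][5].round(2))
    for n in("scene","side"):
        im=snapshot(n);C=cam(n);c=proj(C,[[*AX,.14]])[0].astype(int)
        cv2.imwrite(f"pics/{tag}_{n}.png",im[:,:,::-1])
        h=cv2.cvtColor(im,cv2.COLOR_RGB2HSV)
        mo=cv2.inRange(h,(4,170,60),(16,255,255));mr=cv2.inRange(h,(0,150,40),(3,255,255))|cv2.inRange(h,(172,150,40),(180,255,255))
        roi=np.zeros_like(mo);roi[c[1]-50:c[1]+50,c[0]-45:c[0]+45]=255
        for k,m in(("or",mo&roi),("red",mr&roi)): print(n,k,[(b[1],b[2]) for b in blobs(m,3)[0]])
E
python3 -c "
from h import *
look('a')
a=cv2.imread('pics/a_scene.png')[140:260,200:330];b=cv2.imread('pics/a_side.png')[120:240,200:330]
cv2.imwrite('pics/a.png',cv2.resize(np.hstack([a,b]),None,fx=3,fy=3,interpolation=2))"
```

```text
t 8.25 tool [0.5565 0.0197 0.1698] yaw 1.42 r 0.0601 th -1.692 w 0.0256 F [-0.5 -0.3  0.9] j6 0.08
scene or [([250, 176, 6, 16, 71], [252.5, 183.6])]
scene red [([259, 213, 8, 6, 23], [261.7, 216.3])]
side or [([306, 118, 2, 2, 3], [306.7, 118.3]), ([307, 134, 1, 5, 5], [307.0, 136.0]), ([265, 163, 6, 15, 71], [267.7, 170.1])]
side red [([260, 174, 4, 4, 11], [261.7, 175.8])]
```

View pics/a.png

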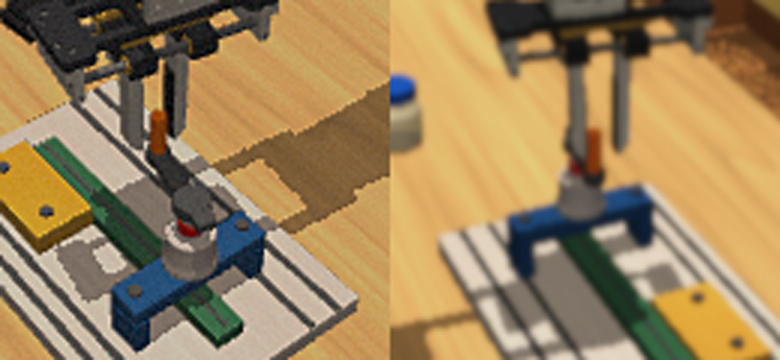

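Both views show the pin caged between the fingers and fully visible, with the red band above the boss, so triangulating the orange blob will track angle and height. I'll continue backward.

```bash
cat >> h.py <<'E'
def ht(tag):
    import io,contextlib
    o=get_obs();px=[];Cs=[]
    for n in("scene","side"):
        im=snapshot(n);C=cam(n);h=cv2.cvtColor(im,cv2.COLOR_RGB2HSV);cv2.imwrite(f"pics/{tag}_{n}.png",im[:,:,::-1])
        c=proj(C,[[*AX,.17]])[0].astype(int);m=cv2.inRange(h,(4,170,60),(16,255,255));roi=m*0;roi[c[1]-40:c[1]+40,c[0]-36:c[0]+36]=1
        b=max(blobs(m*roi,3)[0],key=lambda b:b[1][4]);px.append([b[1][0]+b[1][2]/2-.5,b[1][1]+b[1][3]/2-.5]);Cs.append(C);print(n,b[1],end=" ")
    p=tri(Cs,px);d=p[:2]-AX;e=o["tool_pos"][:2]-AX
    print("\nhandle",p.round(4),"r",np.hypot(*d).round(4),"th",(np.arctan2(d[1],d[0])-.026).round(3),"lift~",((p[2]-.166)*1e3).round(1),"| tool r",np.hypot(*e).round(4),"th",(np.arctan2(e[1],e[0])-.026).round(3),"z",o["tool_pos"][2].round(4),"yaw",o["ee_rot"][2].round(3),"F",o["wrist_force"].round(1),"j6",o["joint_positions"][5].round(2),"t",o["time"])
E
python3 -c "
from h import *
ht('b')"
```

```text
scene [250, 177, 6, 15, 71] side [265, 163, 6, 15, 70] 
handle [0.5508 0.0197 0.1702] r 0.0609 th -1.785 lift~ 4.2 | tool r 0.0601 th -1.707 z 0.1687 yaw 1.418 F [ 0.9  0.5 -0.2] j6 0.09 t 8.35
```

>>> step_arm --increments "0.03 0.6 0 0 0 -0.1; 0.03 0.6 0 0 0 -0.1; 0.03 0.6 0 0 0 -0.1; 0.03 0.6 0 0 0 -0.1; 0 0 0 0 0 0"

```text
time: 8.95
tool_pos: [0.578, 0.0211, 0.1662]
ee_rot: [3.14, 0.0, 1.819]
wrist_force: [-0.9, 0.2, 0.3]
width: 0.0253
```

```bash
python3 -c "
from h import *
ht('c')"
```

```text
scene [243, 180, 6, 15, 71] side [273, 161, 6, 15, 39] 
handle [0.5724 0.019  0.1719] r 0.0614 th -1.43 lift~ 5.9 | tool r 0.0605 th -1.333 z 0.1662 yaw 1.819 F [-0.9  0.2  0.3] j6 -0.31 t 8.95
```

>>> step_arm --increments "0.03 0.6 0 0 0 -0.1; 0.03 0.6 0 0 0 -0.1; 0.03 0.6 0 0 0 -0.1; 0 0 0 0 0 0; 0 0 0 0 0 0"

```text
time: 9.55
tool_pos: [0.594, 0.028, 0.1656]
ee_rot: [3.141, 0.0, 2.117]
wrist_force: [-0.8, -0.1, -0.0]
width: 0.0259
```

```bash
python3 -c "
from h import *
ht('d')"
```

```text
scene [241, 184, 3, 15, 33] side [278, 170, 5, 4, 14] 
handle [0.5823 0.0156 0.1609] r 0.067 th -1.292 lift~ -5.1 | tool r 0.0605 th -1.043 z 0.1656 yaw 2.117 F [-0.8 -0.1 -0. ] j6 -0.59 t 9.55
```

```bash
cat >> h.py <<'E'
def wl(tag,show=True):
    o=get_obs();im=snapshot("wrist");cv2.imwrite(f"pics/{tag}_w.png",im[:,:,::-1]);C=cam("wrist",o)
    e=o["tool_pos"][:2]-AX;th=np.arctan2(e[1],e[0])-.026
    h=cv2.cvtColor(im,cv2.COLOR_RGB2HSV);m=cv2.inRange(h,(3,190,60),(15,255,255));m[260:]=0;m[:,:150]=0;m[:,360:]=0
    print("t",round(o["time"],2),"tool th",th.round(3),"r",np.hypot(*e).round(4),"z",o["tool_pos"][2].round(4),"yaw",o["ee_rot"][2].round(2),"j6",o["joint_positions"][5].round(2),"w",round(o["width"],4),"F",o["wrist_force"].round(1))
    print("orange",[b[1:] for b in blobs(m,15)[0]])
    for s in(-.088,.088):
        a=th+s+.026;xy=AX+.06*np.array([np.cos(a),np.sin(a)])
        print("pred top s",s,"lift -10,-5,0,5,10",[proj(C,[[*xy,.186+l]])[0].round(1).tolist() for l in(-.01,-.005,0,.005,.01)])
E
python3 -c "
from h import *
wl('e')"
```

```text
t 9.65 tool th -1.045 r 0.0605 z 0.1656 yaw 2.12 j6 -0.6 w 0.0258 F [-0.4  0.2 -0.4]
orange [([233, 216, 23, 41, 746], [244.8, 236.8])]
pred top s -0.088 lift -10,-5,0,5,10 [[246.6, 233.7], [246.4, 237.1], [246.2, 240.7], [246.0, 244.6], [245.8, 248.6]]
pred top s 0.088 lift -10,-5,0,5,10 [[262.4, 233.6], [262.6, 237.1], [262.9, 240.7], [263.1, 244.5], [263.4, 248.5]]
```

View pics/e_w.png

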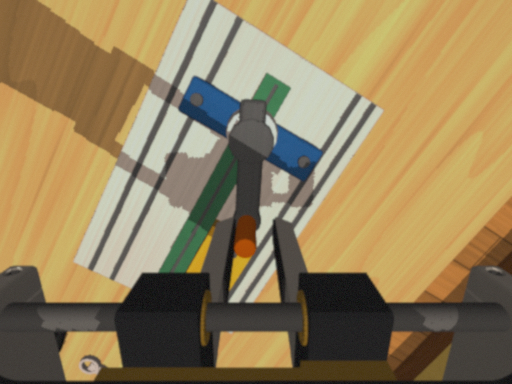

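The wrist view works well as a lift gauge: the pin top is at (244,247), bottom edge row 257, i.e. lift ≈ +6.5 mm. When the screw drops, this row should jump about 8 px up.

>>> step_arm --increments "0.03 0.6 0 0 0 -0.1; 0.03 0.6 0 0 0 -0.1; 0.03 0.6 0 0 0 -0.1; 0.03 0.6 0 0 0 -0.1; 0 0 0 0 0 0"

```text
time: 10.2
tool_pos: [0.6116, 0.0445, 0.1655]
ee_rot: [3.141, 0.0, 2.519]
wrist_force: [-0.6, -0.1, 0.4]
width: 0.0259
```

```bash
python3 -c "
from h import *
wl('f')"
```

```text
t 10.2 tool th -0.642 r 0.0606 z 0.1655 yaw 2.52 j6 -0.97 w 0.0259 F [-0.6 -0.1  0.4]
orange [([233, 215, 22, 42, 757], [244.3, 236.3])]
pred top s -0.088 lift -10,-5,0,5,10 [[247.1, 234.0], [246.9, 237.5], [246.8, 241.1], [246.6, 244.9], [246.4, 249.0]]
pred top s 0.088 lift -10,-5,0,5,10 [[262.9, 233.9], [263.2, 237.4], [263.4, 241.0], [263.7, 244.8], [264.0, 248.9]]
```

>>> step_arm --increments "0.03 0.6 0 0 0 -0.1; 0.03 0.6 0 0 0 -0.1; 0.03 0.6 0 0 0 -0.1; 0.03 0.6 0 0 0 -0.1; 0 0 0 0 0 0"

```text
time: 10.75
tool_pos: [0.6213, 0.0662, 0.1656]
ee_rot: [3.141, 0.0, 2.918]
wrist_force: [0.4, 1.0, -0.7]
width: 0.0257
```

```bash
python3 -c "
from h import *
wl('g')"
```

```text
t 10.75 tool th -0.247 r 0.0606 z 0.1656 yaw 2.92 j6 -1.33 w 0.0257 F [ 0.4  1.  -0.7]
orange [([233, 214, 22, 43, 771], [244.3, 235.7])]
pred top s -0.088 lift -10,-5,0,5,10 [[247.4, 234.5], [247.3, 238.0], [247.1, 241.6], [246.9, 245.5], [246.7, 249.5]]
pred top s 0.088 lift -10,-5,0,5,10 [[263.2, 234.5], [263.4, 237.9], [263.7, 241.6], [264.0, 245.4], [264.3, 249.5]]
```

>>> step_arm --increments "0.03 0.6 0 0 0 -0.1; 0.03 0.6 0 0 0 -0.1; 0.03 0.6 0 0 0 -0.1; 0 0 0 0 0 0"

```text
time: 11.2
tool_pos: [0.6226, 0.084, 0.1656]
ee_rot: [3.142, 0.0, -3.066]
wrist_force: [-0.1, -1.0, 0.4]
width: 0.0257
```

```bash
python3 -c "
from h import *
wl('h')"
```

```text
t 11.2 tool th 0.049 r 0.0605 z 0.1656 yaw -3.07 j6 -1.6 w 0.0257 F [-0.1 -1.   0.4]
orange [([233, 214, 22, 42, 774], [244.4, 235.3])]
pred top s -0.088 lift -10,-5,0,5,10 [[247.5, 234.9], [247.3, 238.4], [247.1, 242.0], [247.0, 245.9], [246.8, 250.0]]
pred top s 0.088 lift -10,-5,0,5,10 [[263.2, 234.9], [263.5, 238.4], [263.8, 242.1], [264.0, 245.9], [264.3, 250.0]]
```

>>> step_arm --increments "0.04 0.6 0 0 0 -0.08; 0.05 0.6 0 0 0 -0.08; 0.06 0.6 0 0 0 -0.08; 0 0 0 0 0 0"

```text
time: 11.65
tool_pos: [0.6186, 0.1014, 0.1659]
ee_rot: [-3.141, 0.001, -2.826]
wrist_force: [0.5, -0.1, 0.1]
width: 0.0256
```

```bash
python3 -c "
from h import *
wl('i')"
```

```text
t 11.65 tool th 0.345 r 0.0606 z 0.1659 yaw -2.83 j6 -1.81 w 0.0256 F [ 0.5 -0.1  0.1]
orange [([232, 214, 23, 42, 777], [244.2, 235.4])]
pred top s -0.088 lift -10,-5,0,5,10 [[247.4, 235.5], [247.2, 239.0], [247.0, 242.7], [246.8, 246.6], [246.6, 250.7]]
pred top s 0.088 lift -10,-5,0,5,10 [[263.1, 234.8], [263.3, 238.2], [263.6, 241.9], [263.9, 245.7], [264.2, 249.8]]
```

>>> step_arm --increments "0.07 0.6 0 0 0 -0.08; 0.08 0.6 0 0 0 -0.08; 0.09 0.6 0 0 0 -0.08; 0 0 0 0 0 0"

```text
time: 12.1
tool_pos: [0.6091, 0.1173, 0.1656]
ee_rot: [3.141, 0.001, -2.586]
wrist_force: [-0.0, 0.0, 0.5]
width: 0.0258
```

```bash
python3 -c "
from h import *
wl('j')"
```

```text
t 12.1 tool th 0.652 r 0.0602 z 0.1656 yaw -2.59 j6 -2.03 w 0.0258 F [-0.   0.   0.5]
orange [([232, 215, 23, 42, 771], [244.0, 236.3])]
pred top s -0.088 lift -10,-5,0,5,10 [[247.2, 237.0], [247.1, 240.5], [246.9, 244.2], [246.7, 248.1], [246.5, 252.2]]
pred top s 0.088 lift -10,-5,0,5,10 [[262.9, 235.2], [263.1, 238.7], [263.4, 242.4], [263.7, 246.2], [263.9, 250.3]]
```

```bash
python3 -c "
from h import *
look('k')
ht('k2')
a=cv2.imread('pics/k_scene.png')[165:245,215:305];b=cv2.imread('pics/k_side.png')[145:225,220:310]
c=cv2.imread('pics/a_scene.png')[165:245,215:305];d=cv2.imread('pics/a_side.png')[145:225,220:310]
cv2.imwrite('pics/k.png',cv2.resize(np.vstack([np.hstack([c,d]),np.hstack([a,b])]),None,fx=3.7,fy=3.7,interpolation=2))"
```

```text
t 12.15 tool [0.609  0.1171 0.1654] yaw -2.587 r 0.06 th 0.651 w 0.0258 F [0.3 0.8 0.5] j6 -2.03
scene or [([253, 210, 6, 16, 88], [255.4, 217.3])]
scene red []
side or [([298, 118, 10, 20, 90], [304.2, 129.5]), ([272, 143, 5, 14, 36], [273.5, 150.0])]
side red [([261, 174, 5, 3, 15], [263.0, 175.0])]
scene [252, 210, 7, 16, 88] side [272, 143, 5, 14, 36] 
handle [0.611  0.112  0.1742] r 0.0586 th 0.562 lift~ 8.2 | tool r 0.0599 th 0.651 z 0.1651 yaw -2.586 F [ 0.8 -0.4  0.2] j6 -2.03 t 12.25
```

View pics/k.png

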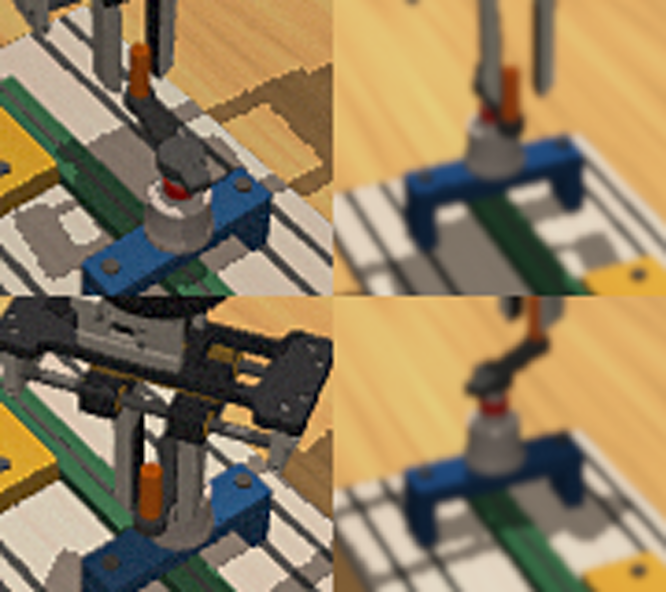

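The red band is still well above the boss, and triangulation gives lifts of 4.2, 5.9 and 8.2 mm, rising at the thread pitch. So there has been no drop yet, but it's near. I'll continue in small steps.

>>> step_arm --increments "0.12 0.6 0 0 0 -0.06; 0.14 0.59 0 0 0 -0.06; 0 0 0 0 0 0; 0 0 0 0 0 0"

```text
time: 12.75
tool_pos: [0.6003, 0.1255, 0.1654]
ee_rot: [3.141, -0.0, -2.465]
wrist_force: [-0.5, 0.7, -0.2]
width: 0.026
```

```bash
python3 -c "
from h import *
wl('l')"
```

```text
t 12.75 tool th 0.853 r 0.0597 z 0.1654 yaw -2.47 j6 -2.13 w 0.026 F [-0.5  0.7 -0.2]
orange [([234, 211, 21, 40, 669], [245.2, 231.4])]
pred top s -0.088 lift -10,-5,0,5,10 [[247.3, 238.5], [247.2, 242.0], [247.0, 245.7], [246.8, 249.7], [246.6, 253.9]]
pred top s 0.088 lift -10,-5,0,5,10 [[262.8, 235.6], [263.0, 239.1], [263.3, 242.7], [263.5, 246.6], [263.8, 250.7]]
```

>>> step_arm --increments "0.17 0.59 0 0 0 -0.06; 0.19 0.58 0 0 0 -0.06; 0 0 0 0 0 0; 0 0 0 0 0 0"

```text
time: 13.2
tool_pos: [0.59, 0.132, 0.1655]
ee_rot: [3.141, -0.0, -2.345]
wrist_force: [0.0, -0.3, -0.2]
width: 0.0258
```

```bash
python3 -c "
from h import *
wl('m');ht('m2')"
```

```text
t 13.2 tool th 1.058 r 0.0594 z 0.1655 yaw -2.35 j6 -2.24 w 0.0258 F [ 0.  -0.3 -0.2]
orange [([233, 212, 22, 41, 691], [244.5, 232.7])]
pred top s -0.088 lift -10,-5,0,5,10 [[247.5, 239.5], [247.3, 243.1], [247.2, 246.9], [247.0, 250.8], [246.8, 255.0]]
pred top s 0.088 lift -10,-5,0,5,10 [[262.6, 235.5], [262.8, 239.0], [263.1, 242.6], [263.4, 246.5], [263.6, 250.6]]
scene [263, 214, 6, 15, 87] side [265, 145, 5, 14, 47] 
handle [0.5943 0.1271 0.1644] r 0.0574 th 0.952 lift~ -1.6 | tool r 0.0594 th 1.057 z 0.1654 yaw -2.345 F [0.4 0.4 0.2] j6 -2.24 t 13.25
```

The drop is confirmed: between pin angle 0.56 and 0.76 the triangulated lift went from +8.2 to about -1 mm and the wrist row jumped 6 px, so the drop angle is about 0.66. Next I'll lower the tool slightly and plan the forward arc.

>>> step_arm --increments "0 0 1.2 0 0 0; 0 0 0 0 0 0; 0 0 0 0 0 0"

```text
time: 13.65
tool_pos: [0.5895, 0.1319, 0.1523]
ee_rot: [3.14, -0.002, -2.344]
wrist_force: [0.2, 0.2, -0.8]
width: 0.0259
```

```bash
cat >> h.py <<'E'
AX=np.array([.5615,.0778])
def plan(th0,dth,n,dturn,flip=0,dz=0,last=None):
    """rows about AX following the circle; th in fixture frame; dturn=world yaw per row (callable or const)"""
    o=get_obs();p=o["tool_pos"][:2].copy();yaw=o["ee_rot"][2];out=[]
    print("start",p,"yaw",yaw,"j6",o["joint_positions"][5],"z",o["tool_pos"][2],"F",o["wrist_force"].round(1))
    for i in range(n):
        th=th0+dth*(i+1);q=AX+.06*np.array([np.cos(th+.026),np.sin(th+.026)])
        d=(q-p)*100;x=d@[np.cos(yaw),np.sin(yaw)];y=d@[np.sin(yaw),-np.cos(yaw)]
        rad=th+.026+np.pi+flip;e=(rad-yaw+np.pi)%(2*np.pi)-np.pi;t=np.clip(e,*(dturn if dth>0 else (-dturn[1],-dturn[0])))
        out.append(f"{x:.2f} {y:.2f} {dz} 0 0 {-t:.3f}");p=q;yaw+=t
    for i in range(0,n,5): print("; ".join(out[i:i+5]))
    print("end th",th,"yaw resid",e-t)
E
python3 -c "
from h import *
plan(1.061,-.12,34,(.105,.12))"
```

```text
start [0.58951347 0.13189655] yaw -2.343721035131248 j6 -2.242326813546743 z 0.15228897304625516 F [ 0.2  0.2 -0.8]
-0.09 -0.76 0 0 0 0.105; -0.15 -0.70 0 0 0 0.105; -0.14 -0.71 0 0 0 0.105; -0.13 -0.71 0 0 0 0.105; -0.12 -0.71 0 0 0 0.105
-0.11 -0.71 0 0 0 0.105; -0.10 -0.71 0 0 0 0.105; -0.09 -0.71 0 0 0 0.105; -0.08 -0.72 0 0 0 0.105; -0.07 -0.72 0 0 0 0.105
-0.06 -0.72 0 0 0 0.105; -0.05 -0.72 0 0 0 0.105; -0.04 -0.72 0 0 0 0.105; -0.02 -0.72 0 0 0 0.105; -0.01 -0.72 0 0 0 0.105
-0.00 -0.72 0 0 0 0.105; 0.01 -0.72 0 0 0 0.105; 0.02 -0.72 0 0 0 0.105; 0.03 -0.72 0 0 0 0.105; 0.04 -0.72 0 0 0 0.116
0.04 -0.72 0 0 0 0.120; 0.04 -0.72 0 0 0 0.120; 0.04 -0.72 0 0 0 0.120; 0.04 -0.72 0 0 0 0.120; 0.04 -0.72 0 0 0 0.120
0.04 -0.72 0 0 0 0.120; 0.04 -0.72 0 0 0 0.120; 0.04 -0.72 0 0 0 0.120; 0.04 -0.72 0 0 0 0.120; 0.04 -0.72 0 0 0 0.120
0.04 -0.72 0 0 0 0.120; 0.04 -0.72 0 0 0 0.120; 0.04 -0.72 0 0 0 0.120; 0.04 -0.72 0 0 0 0.120
end th -3.019 yaw resid -9.992007221626409e-16
```

>>> step_arm --increments "-0.09 -0.76 0 0 0 0.105; -0.15 -0.7 0 0 0 0.105; -0.14 -0.71 0 0 0 0.105; -0.13 -0.71 0 0 0 0.105; -0.12 -0.71 0 0 0 0.105"

```text
time: 14.15
tool_pos: [0.6147, 0.1066, 0.1531]
ee_rot: [3.14, -0.001, -2.872]
wrist_force: [-0.9, 0.4, -1.5]
width: 0.0257
```

>>> step_arm --increments "-0.11 -0.71 0 0 0 0.105; -0.1 -0.71 0 0 0 0.105; -0.09 -0.71 0 0 0 0.105; -0.08 -0.72 0 0 0 0.105; -0.07 -0.72 0 0 0 0.105"

```text
time: 14.65
tool_pos: [0.6218, 0.0718, 0.1531]
ee_rot: [3.14, -0.001, 2.886]
wrist_force: [0.8, 1.3, -1.6]
width: 0.0257
```

>>> step_arm --increments "-0.06 -0.72 0 0 0 0.105; -0.05 -0.72 0 0 0 0.105; -0.04 -0.72 0 0 0 0.105; -0.02 -0.72 0 0 0 0.105; 0 0 0 0 0 0"

```text
time: 15.15
tool_pos: [0.6117, 0.0439, 0.1536]
ee_rot: [3.141, -0.0, 2.469]
wrist_force: [0.1, -0.3, -0.0]
width: 0.0259
```

```bash
python3 -c "
from h import *
wl('n');ht('n2')
plan(float(input()),-.12,22,(.105,.12)) if 0 else None
o=get_obs();e=o['tool_pos'][:2]-AX;t=np.arctan2(e[1],e[0])-.026
plan(t,-.12,20,(.105,.12))"
```

```text
t 15.15 tool th -0.62 r 0.0606 z 0.1536 yaw 2.47 j6 -0.92 w 0.0259 F [ 0.1 -0.3 -0. ]
orange [([254, 215, 22, 43, 772], [263.7, 236.5])]
pred top s -0.088 lift -10,-5,0,5,10 [[246.6, 243.0], [246.4, 246.9], [246.1, 251.1], [245.9, 255.5], [245.7, 260.2]]
pred top s 0.088 lift -10,-5,0,5,10 [[263.3, 241.8], [263.6, 245.7], [263.9, 249.9], [264.2, 254.2], [264.5, 258.9]]
scene [237, 212, 3, 1, 3] Traceback (most recent call last):
  File "<string>", line 3, in <module>
    wl('n');ht('n2')
            ~~^^^^^^
  File "h.py", line 53, in ht
    b=max(blobs(m*roi,3)[0],key=lambda b:b[1][4]);px.append([b[1][0]+b[1][2]/2-.5,b[1][1]+b[1][3]/2-.5]);Cs.append(C);print(n,b[1],end=" ")
ValueError: max() iterable argument is empty
```

>>> step_arm --increments "-0.02 -0.72 0 0 0 0.105; 0 -0.72 0 0 0 0.105; 0.01 -0.72 0 0 0 0.105; 0.03 -0.72 0 0 0 0.105; 0.04 -0.72 0 0 0 0.12"

```text
time: 15.8
tool_pos: [0.5846, 0.0224, 0.1534]
ee_rot: [3.14, 0.0, 1.927]
wrist_force: [1.9, -0.8, -1.2]
width: 0.0259
```

>>> step_arm --increments "0.04 -0.72 0 0 0 0.12; 0.04 -0.72 0 0 0 0.12; 0.04 -0.72 0 0 0 0.12; 0.04 -0.72 0 0 0 0.12; 0.04 -0.72 0 0 0 0.12"

```text
time: 16.3
tool_pos: [0.5489, 0.0199, 0.1535]
ee_rot: [3.14, 0.0, 1.326]
wrist_force: [1.5, -0.8, -1.0]
width: 0.026
```

>>> step_arm --increments "0.04 -0.72 0 0 0 0.12; 0.04 -0.72 0 0 0 0.12; 0.04 -0.72 0 0 0 0.12; 0.04 -0.72 0 0 0 0.12; 0 0 0 0 0 0"

```text
time: 16.8
tool_pos: [0.5229, 0.0336, 0.1536]
ee_rot: [-3.142, -0.0, 0.852]
wrist_force: [0.3, -0.3, 0.2]
width: 0.0255
```

```bash
python3 -c "
from h import *
wl('o')
o=get_obs();e=o['tool_pos'][:2]-AX;t=np.arctan2(e[1],e[0])-.026
plan(t,-.12,14,(.105,.125))"
```

```text
t 16.8 tool th -2.315 r 0.0587 z 0.1536 yaw 0.85 j6 0.67 w 0.0255 F [ 0.3 -0.3  0.2]
orange [([253, 217, 23, 42, 744], [263.3, 238.0])]
pred top s -0.088 lift -10,-5,0,5,10 [[244.0, 244.9], [243.8, 248.9], [243.5, 253.1], [243.1, 257.5], [242.8, 262.2]]
pred top s 0.088 lift -10,-5,0,5,10 [[260.8, 244.9], [261.0, 248.9], [261.2, 253.1], [261.4, 257.5], [261.7, 262.3]]
start [0.52318637 0.03353631] yaw 0.8537983433590022 j6 0.6726671263903568 z 0.15370151527642276 F [ 1.3 -0.2 -0.4]
-0.11 -0.72 0 0 0 0.116; 0.04 -0.72 0 0 0 0.120; 0.04 -0.72 0 0 0 0.120; 0.04 -0.72 0 0 0 0.120; 0.04 -0.72 0 0 0 0.120
0.04 -0.72 0 0 0 0.120; 0.04 -0.72 0 0 0 0.120; 0.04 -0.72 0 0 0 0.120; 0.04 -0.72 0 0 0 0.120; 0.04 -0.72 0 0 0 0.120
0.04 -0.72 0 0 0 0.120; 0.04 -0.72 0 0 0 0.120; 0.04 -0.72 0 0 0 0.120; 0.04 -0.72 0 0 0 0.120
end th -3.990264397623778 yaw resid 0.0
```

>>> step_arm --increments "-0.11 -0.72 0.1 0 0 0.116; 0.04 -0.72 0.1 0 0 0.12; 0.04 -0.72 0.1 0 0 0.12; 0.04 -0.72 0 0 0 0.12; 0.04 -0.72 0 0 0 0.12"

```text
time: 17.35
tool_pos: [0.5039, 0.0618, 0.1509]
ee_rot: [3.14, -0.001, 0.252]
wrist_force: [0.6, -1.5, -0.2]
width: 0.0261
```

>>> step_arm --increments "0.04 -0.72 0 0 0 0.12; 0.04 -0.72 0 0 0 0.12; 0.04 -0.72 0 0 0 0.12; 0.04 -0.72 0 0 0 0.12; 0.04 -0.72 0 0 0 0.12"

```text
time: 17.85
tool_pos: [0.5048, 0.0975, 0.1501]
ee_rot: [3.14, 0.001, -0.348]
wrist_force: [-0.9, -0.9, -1.0]
width: 0.0263
```

>>> step_arm --increments "0.04 -0.72 0 0 0 0.12; 0.04 -0.72 0 0 0 0.12; 0.04 -0.72 0 0 0 0.12; 0 0 0 0 0 0; 0 0 0 0 0 0"

```text
time: 18.35
tool_pos: [0.5159, 0.1164, 0.1505]
ee_rot: [-3.141, 0.0, -0.702]
wrist_force: [0.1, 0.3, -0.1]
width: 0.0256
```

```bash
python3 -c "
from h import *
wl('p');ht('p2')"
```

```text
t 18.35 tool th 2.413 r 0.0598 z 0.1505 yaw -0.7 j6 2.39 w 0.0256 F [ 0.1  0.3 -0.1]
orange [([253, 216, 22, 43, 764], [262.7, 238.0])]
pred top s -0.088 lift -10,-5,0,5,10 [[243.7, 248.1], [243.5, 252.2], [243.2, 256.6], [242.8, 261.2], [242.5, 266.2]]
pred top s 0.088 lift -10,-5,0,5,10 [[260.8, 248.1], [261.0, 252.2], [261.2, 256.6], [261.4, 261.3], [261.7, 266.2]]Traceback (most recent call last):
  File "<string>", line 3, in <module>
    wl('p');ht('p2')
            ~~^^^^^^
  File "h.py", line 53, in ht
    b=max(blobs(m*roi,3)[0],key=lambda b:b[1][4]);px.append([b[1][0]+b[1][2]/2-.5,b[1][1]+b[1][3]/2-.5]);Cs.append(C);print(n,b[1],end=" ")
ValueError: max() iterable argument is empty
```

Pin is at about -3.78 rad (lift ≈ -7 mm) and joint 6 is near its limit. I'll re-cage with a half turn: centre on the pin, lift, flip, lower.

>>> step_arm --increments "0 0.5 0 0 0 0; 0 0 -2 0 0 0; 0 0 -3 0 0 0; 0 0 0 0 0 -0.143; 0 0 0 0 0 -0.143"

```text
time: 18.95
tool_pos: [0.5129, 0.1122, 0.2024]
ee_rot: [-3.14, -0.003, -0.414]
wrist_force: [0.2, -1.1, -0.7]
width: 0.0256
```

>>> step_arm --increments "0 0 0 0 0 -0.143; 0 0 0 0 0 -0.143; 0 0 0 0 0 -0.143; 0 0 0 0 0 -0.143; 0 0 0 0 0 -0.143" --claw 0.1

```text
time: 19.45
tool_pos: [0.5122, 0.1121, 0.2007]
ee_rot: [3.142, -0.0, 0.302]
wrist_force: [-0.5, 1.3, 0.1]
width: 0.0423
```

>>> step_arm --increments "0 0 0 0 0 -0.143; 0 0 0 0 0 -0.143; 0 0 0 0 0 -0.143; 0 0 0 0 0 -0.143; 0 0 0 0 0 -0.143"

```text
time: 19.95
tool_pos: [0.5122, 0.1121, 0.2007]
ee_rot: [3.141, -0.0, 1.017]
wrist_force: [-0.2, -0.6, 0.8]
width: 0.0424
```

>>> step_arm --increments "0 0 0 0 0 -0.143; 0 0 0 0 0 -0.143; 0 0 0 0 0 -0.143; 0 0 0 0 0 -0.143; 0 0 0 0 0 -0.143"

```text
time: 20.45
tool_pos: [0.5121, 0.1121, 0.2007]
ee_rot: [3.141, 0.0, 1.732]
wrist_force: [0.4, -0.6, -0.1]
width: 0.0425
```

>>> step_arm --increments "0 0 0 0 0 -0.143; 0 0 0 0 0 -0.143; 0 0 0 0 0 -0.143; 0 0 0 0 0 -0.143; 0 0 0 0 0 -0.143"

```text
time: 20.95
tool_pos: [0.5122, 0.1121, 0.2007]
ee_rot: [3.141, 0.0, 2.447]
wrist_force: [0.3, -0.2, -0.1]
width: 0.0425
```

>>> step_arm --increments "0 0 0 0 0 0; 0 0 0 0 0 0"

```text
time: 21.15
tool_pos: [0.5123, 0.1123, 0.2006]
ee_rot: [3.141, 0.0, 2.437]
wrist_force: [-0.5, -0.9, -0.2]
width: 0.0422
```

```bash
python3 -c "
from h import *
wl('q')
o=get_obs();C=cam('wrist',o);a=-3.78+.026
print(proj(C,[[*(AX+.06*np.array([np.cos(a),np.sin(a)])),z] for z in(.177,.18)]),o['tool_pos'])
try: ht('q2')
except Exception as e: print(e)"
```

```text
t 21.15 tool th 2.505 r 0.0601 z 0.2006 yaw 2.44 j6 -0.76 w 0.0422 F [-0.5 -0.9 -0.2]
orange [([246, 194, 17, 31, 406], [253.6, 209.4])]
pred top s -0.088 lift -10,-5,0,5,10 [[261.4, 214.7], [261.6, 217.2], [261.8, 219.7], [262.0, 222.4], [262.2, 225.3]]
pred top s 0.088 lift -10,-5,0,5,10 [[248.1, 215.8], [248.0, 218.3], [247.9, 220.9], [247.7, 223.7], [247.6, 226.5]]
[[254.7860772  215.49886264]
 [254.80042187 216.98422292]] [0.51230723 0.11233507 0.20064299]
scene [286, 199, 7, 12, 64] side [285, 119, 13, 12, 84] 
handle [0.6239 0.1536 0.2461] r 0.0982 th 0.856 lift~ 80.1 | tool r 0.0601 th 2.504 z 0.2006 yaw 2.438 F [-0.9 -0.3  0.3] j6 -0.76 t 21.2
```

View pics/q_w.png

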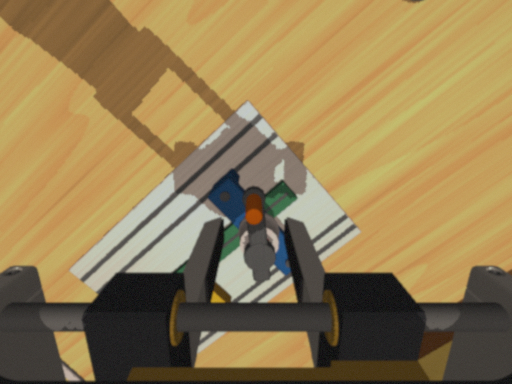

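The pin is centred between the open fingers at (254,215), as predicted. I'll descend, cage and turn on forward by about 1.6 rad.

>>> step_arm --increments "0 0 2.6 0 0 0; 0 0 2.7 0 0 0; 0 0 0 0 0 0; 0 0 0 0 0 0; 0 0 0 0 0 0" --claw 0.45

```text
time: 21.8
tool_pos: [0.5134, 0.1127, 0.1493]
ee_rot: [3.139, 0.002, 2.44]
wrist_force: [-0.0, -0.2, -0.1]
width: 0.0261
```

>>> step_arm --increments "-0.04 0.72 0 0 0 0.12; -0.04 0.72 0 0 0 0.12; -0.04 0.72 0 0 0 0.12; -0.04 0.72 0 0 0 0.12; -0.04 0.72 0 0 0 0.12"

```text
time: 22.3
tool_pos: [0.5424, 0.1324, 0.1491]
ee_rot: [3.141, -0.001, 1.835]
wrist_force: [-1.5, 0.8, -0.9]
width: 0.026
```

>>> step_arm --increments "-0.04 0.72 0 0 0 0.12; -0.04 0.72 0 0 0 0.12; -0.04 0.72 0 0 0 0.12; -0.04 0.72 0 0 0 0.12; -0.04 0.72 0 0 0 0.12"

```text
time: 22.8
tool_pos: [0.5782, 0.1317, 0.149]
ee_rot: [3.141, -0.002, 1.235]
wrist_force: [-1.8, 0.9, -1.0]
width: 0.026
```

>>> step_arm --increments "-0.04 0.72 0 0 0 0.12; -0.04 0.72 0 0 0 0.12; -0.04 0.72 0 0 0 0.12; -0.04 0.72 0 0 0 0.12; 0 0 0 0 0 0"

```text
time: 23.3
tool_pos: [0.6031, 0.1153, 0.149]
ee_rot: [3.14, -0.002, 0.759]
wrist_force: [0.4, -0.1, 0.2]
width: 0.0254
```

```bash
python3 -c "
from h import *
wl('r')
try: ht('r2')
except Exception as e: print(e)"
```

```text
t 23.3 tool th 0.708 r 0.056 z 0.149 yaw 0.76 j6 0.91 w 0.0254 F [ 0.4 -0.1  0.2]
orange [([233, 211, 23, 41, 754], [244.5, 232.0])]
pred top s -0.088 lift -10,-5,0,5,10 [[261.1, 241.7], [261.4, 245.7], [261.6, 250.0], [261.9, 254.5], [262.1, 259.3]]
pred top s 0.088 lift -10,-5,0,5,10 [[243.8, 241.3], [243.5, 245.3], [243.2, 249.5], [242.9, 254.0], [242.6, 258.8]]
scene [259, 217, 6, 15, 84] side [268, 148, 5, 14, 67] 
handle [0.6019 0.1228 0.1551] r 0.0605 th 0.813 lift~ -10.9 | tool r 0.0559 th 0.713 z 0.149 yaw 0.762 F [0.1 0.8 0.5] j6 0.91 t 23.35
```

Lift triangulates to about -10 mm with the pin at -5.48 rad, about one full turn below the drop. I'll centre on the pin and grip it.

>>> step_arm --increments "0.3 -0.5 0 0 0 0; 0 0 0 0 0 0; 0 0 0 0 0 0"

```text
time: 23.75
tool_pos: [0.6005, 0.1216, 0.1477]
ee_rot: [3.141, -0.0, 0.761]
wrist_force: [0.0, -0.2, 0.2]
width: 0.0259
```

>>> step_arm --increments "0 0 0 0 0 0; 0 0 0 0 0 0; 0 0 0 0 0 0; 0 0 0 0 0 0; 0 0 0 0 0 0" --claw 1

```text
time: 24.25
tool_pos: [0.6006, 0.1213, 0.1474]
ee_rot: [-3.141, -0.0, 0.76]
wrist_force: [0.2, 0.2, 0.0]
width: 0.0132
```

>>> step_arm --increments "0 0 0 0 0 0; 0 0 0 0 0 0; 0 0 0 0 0 0; 0 0 0 0 0 0; 0 0 0 0 0 0"

```text
time: 24.75
tool_pos: [0.6006, 0.1212, 0.1475]
ee_rot: [-3.142, -0.0, 0.76]
wrist_force: [-0.3, -0.2, -0.4]
width: 0.0133
```

```bash
python3 -c "
from h import *
wl('s')
try: ht('s2')
except Exception as e: print(e)
im=cv2.imread('pics/s2_scene.png')[:,:,::-1].copy();S=cam('scene')
m=mask(im,'green');bl=[b[1:] for b in blobs(m,30)[0] if 180<b[2][0]<300 and b[2][1]>150];print(bl)
im=cv2.imread('pics/s2_side.png')[:,:,::-1].copy();D=cam('side')
o=np.array([.5637,-.0115]);Q=R.from_euler('z',.026).as_matrix()[:2,:2]
ys=[];
n,l,s,c=cv2.connectedComponentsWithStats(mask(im,'green'))
for i in range(1,n):
    if s[i,4]>60 and 220<c[i][0]<320 and c[i][1]>170:
        v,u=np.nonzero(l==i);P=(onz(D,np.c_[u,v],.038)[:,:2]-o)@Q
        f=cv2.fitLine(P.astype(np.float32),cv2.DIST_HUBER,0,.01,.01).ravel();print('side bar',s[i],'dir ang',np.arctan2(-f[0],f[1]),'centroid',P.mean(0))"
```

```text
t 24.75 tool th 0.811 r 0.0584 z 0.1475 yaw 0.76 j6 0.92 w 0.0133 F [-0.3 -0.2 -0.4]
orange [([242, 214, 24, 43, 789], [253.6, 235.9])]
pred top s -0.088 lift -10,-5,0,5,10 [[260.8, 245.8], [261.0, 250.0], [261.2, 254.4], [261.4, 259.1], [261.6, 264.1]]
pred top s 0.088 lift -10,-5,0,5,10 [[243.4, 247.0], [243.1, 251.2], [242.8, 255.6], [242.4, 260.4], [242.0, 265.4]]
scene [259, 217, 6, 15, 80] side [268, 148, 4, 14, 43] 
handle [0.6012 0.123  0.155 ] r 0.0601 th 0.824 lift~ -11.0 | tool r 0.0585 th 0.811 z 0.1475 yaw 0.76 F [ 0.4  0.7 -0.3] j6 0.92 t 24.8
[([227, 198, 26, 26, 110], [240.8, 210.2]), ([226, 201, 26, 28, 157], [239.0, 216.9]), ([258, 235, 23, 21, 199], [269.8, 244.9])]
side bar [257 199  47  51 564] dir ang -3.1373413 centroid [-0.00460283 -0.03428992]
```

```bash
python3 -c "
from bench import *
print(close_job())"
```

```text
the job is handed in; nothing more can be done
None
```

I did the whole job and handed it in at about 25 s of the 72 s allowed; the hand-in gives no verdict. The mouse, jar and wrench were never approached.

- **Straightedge:** I pushed it against the brass block with shut fingers until it stopped, at about 21 N. That is a little over the suggested 5–15 N. In the last side picture it lay parallel to the fixture within about 0.004 rad.
- **Screw, backward:** I turned it with a loose cage of the fingers round the handle. It dropped at about +0.66 rad, when the measured height fell from about +8 mm to about -1.6 mm. The pictures were taken between steps, so I stopped about 0.3 rad past the drop.
- **Screw, forward:** I turned it to about -5.46 rad, just under one full turn past the drop. I had to lift off and flip the gripper half a turn once on the way, because the last joint was near its limit.
- **Last checks:** The fingers hold the 14 mm handle at an opening of 13.3 mm, with the pin centred between the pads and the wrist force near zero. The screw height should be about -9.8 mm from the turn angle, inside the -6.5 to -12.5 mm window.

**Disagreements:**
- The cameras read the final screw height as -11.0 mm. They also read about 2 mm low just after the drop, which brings it to about -9 mm.
- The wrist camera's height gauge drifted as the crank went round, so I relied on the two fixed cameras and the sudden jump at the drop.
- The side view puts the middle of the visible part of the bar at fixture x -4.6 mm, which fails the 2.5 mm limit taken at face value. I put this down to counting the bar's shaded side face and to 2–3 mm calibration error, since the bar had stopped hard against the block.

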